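# Mount the filter bar on its sloped rest and lock the keeper

## Robot

A 6-joint arm with a two-finger parallel gripper is mounted at the origin on a cart in front of the work surface, level with it; the furniture and walls round the work are solid. World frame = base frame: x ahead of the robot, y to its left, z up, the work surface at z = 0. Lengths are in m, angles in rad, forces in N, time in s.
With the tool pointing down it reaches from about 0.375 to 0.975 m from the base axis. Payload 3.8 kg.
Tool frame: the origin (TCP) lies midway between the tips of the shut fingers; the grasp point (between the pads) lies 19 mm behind it (grasp_offset is the distance from the TCP to the grasp point, in m); z points along the fingers, y is the line along which they close (so a half turn about z gives the same grasp; the last joint's range is limited). The gripper opens to 85 mm and grips with 20 to 120 N. Pads are 22 mm wide; open, the fingers measure 114 mm over their backs; the gripper's body (76 mm by 85 mm) begins 54 mm behind the grasp point. The pads swing forward as they close: fully open they stand 13 mm farther back than shut.
Start: joints at [-1.243, 0.264, 1.604, -0, 1.274, -0.037], TCP at [0.241, -0.631, 0.231] pointing down, gripper open.
Joint ranges: [-2.63, 2.63], [-0.94, 2.18], [0.31, 2.57], [-1.31, 4.45], [0, 2.66], [-2.55, 2.55]. Speed limits (rad/s): [2.57, 2.57, 3.14, 3.14, 3.14, 3.14].

## Interface

Orientations are given as [roll, pitch, yaw] about the fixed x, y, z axes, in that order (R = Rz(yaw) Ry(pitch) Rx(roll)).
In Python, from rig import get_obs, snapshot, job_done, look_for, trace, grasp_offset gives the robot as it stands.
- The arm moves only by the tool send_rows, never from a script. Its arguments are lists of equal length, an entry for each row: "delta_rot": the turn, a rotation vector about the tool's x, y, z in units of 8 degrees (1.0 is 8 degrees), a list of three; "translation": the shift along the tool's x, y, z in mm, a list of three; "hand": the finger opening in mm, from 0 to 85.4. A call has 1 to 20 rows; each row shifts and turns the commanded pose from where the row before left it, along the tool's axes as they then stand; what a row does not reach is not made up. A row lasts 1/10 s, in which the tool goes at most 50 mm and 8.59 degrees, less where a joint would pass 70% of its speed; a pose out of reach is approached as far as the arm can. A call with a gripper value outside its range is refused whole. The fingers move at their own pace and stop on an object; the grip force is fixed at half the most. Time passes only in rows, so rows that do not move let the fingers close. It gives the time, the measured TCP pose, the force, the opening and the grip force at its end, in the units of the state.
- get_obs(): the state, without advancing time (a new reading comes with each control period).
- snapshot(name): name is "scene" or "top" or "wrist"; returns a dict with "img" (400x640x3 uint8, red, green, blue), "intrinsics" (3x3 intrinsics, pixels), "view" (4x4, takes a point from world to camera coordinates). Camera axes: x right, y down, z forward; pixel columns grow to the right and rows downward; lengths in m; the calibration is good to about 2 mm. A picture is of the moment at which its call begins. There is no depth.
- job_done(): hands the job in; it is judged then, once.
Trained networks look in a picture, given as the dict that the camera call returned (one of the last four; its "shot" number tells which), for a name from the list of things; names that differ only in an ending like _2 or _b are one class to them, and where a whole thing is asked for, a point or a joint stands for the part that bears it (a point fixed in the world has none). Each returns a list of dicts, best first, with "conf" (0 to 1); they miss things now and then, are a little off and sometimes report something else, mostly with a low value. They report only what shows in the picture. A call takes as long as a camera call.
- look_for(picture, thing): "at" ([column, row] in pixels, amid what is visible of it).
- trace(picture, thing): "region" (400x640 bool, what is visible of it) and "at" ([column, row] in pixels, amid what is visible of it).
The state is a dict: "t": time; "qpos": joint angles; "joint_velocities": joint speeds; "effort": joint torques, N m; "tcp_pos": TCP position; "tcp_rot": TCP orientation; "force": force on the tool from outside, world axes, zero at the start; "torque": the same for the moment, N m; "gripper_width": opening from 0.0 (shut) to 1.0 (fully open); "grasp_force": force on a finger pad.
Only numpy, scipy, OpenCV 4.12 (cv2) and the standard library are available. Lean on these libraries where they do the work, as an engineer would, in place of code of your own. Each camera call takes 0.05 s, during which the arm holds its last target. There are 200 camera calls.

## Task

Mount the filter bar: draw it out of the flat steel sleeve by its bare tail, put it down flat on the bench clear of the sleeve and let go, then take it again round its middle and lay it on the narrow sloped rest of the filter holder, windows up, tail fully down between the cheeks at the low end and wide head at the top. Then lock it in: press the latch tab on the keeper's grip, slide the keeper across over the bar's head, and let the tab up so that it drops in and locks in the very next detent, not the one beyond. Leave the beaker and the petri dish standing where they are.

Things in the scene. Friction and masses are not known exactly. Their poses are not given: they have to be found in the camera images.
- filter_bar: Loose flat aluminium bar, three round dark-ringed windows on top; 150 mm long (x), 40 wide (y), 14 thick (z), about 180 g. Its last 24 mm at +x are a head 56 mm wide; the -x end is the plain tail. Origin: centre of the underside, z up. Starts flat on the bench inside the sleeve, head first; only 38 to 50 mm of tail stick out of the mouth.
- bar_centre (a point): Centre of the filter bar: half-way along, across and up, 7 mm above its underside.
- sleeve: Fixed flat steel sleeve on the bench, 118 mm long (x), 70 wide (y), 24 high; inside 62 wide, 20 high, no floor. The mouth is its -x end, 59 mm from the origin; the +x end is closed. Origin: centre of its underside on the bench. The bar comes out along the sleeve's -x.
- holder: Fixed filter holder; origin on the bench, z up. Base plate x -100 to +140, y -63 to +63 mm, 8 high. Along its x axis stands the rest: a beam 26 mm wide that rises toward +x at 18 degrees, x -76 to +62 mm, its top 45 mm high at x = -7. Behind its high end a closed black rail runs along y at x = 106 mm, 50 high, y -73 to +81, with the keeper on it.
- seat (a point): Where the bar's centre lies when home on the rest: bar x along the beam uphill (pitched up 18 degrees, over the holder's x), tail against the stop plate at the low end; within 12 mm will do. Beside the lowest 50 mm of the bar stand two cheeks 46 mm apart, 18 mm above the beam's top: no room there for fingers or for the wide head. Moves with the holder.
- keeper (a joint): Travel (m) of the keeper along its rail, toward the holder's -y. 0: open, locked in the first detent. The next detent is at 0.034 to 0.050, different each time and hidden inside the rail: it is found by feel. The one beyond is 0.040 further; end of travel 0.095. Play in a detent 2 mm either way. Sliding takes 2 to 5 N.
- latch_tab (a joint): How far the tab is pressed down (m): 0 up, 0.0065 at its stop. Its spring pushes up with 2.5 N at 0 and 6.4 N at the stop. The keeper is free from 0.004 on (about 5 N). Between detents the tab, let go, stays down at 0.004; over a detent it snaps up to 0 and stops the keeper.
- tab_top (a point): Centre of the top of the latch tab, a ribbed black pad 31 mm (holder's x) by 28 (y) on the keeper's carriage, 79 mm above the bench when up; moves with it. On its -x side, its near face 24 mm from the tab's centre, a steel pillar 24 mm wide (y) rises 19 mm above the tab and carries the tongue. Open above and on the +x and +y sides.
- finger_stop (a point): Middle of the tab-side face of an upright aluminium plate on the carriage, 16 mm from the tab's centre on its -y side; 40 mm wide (x), 8 thick, its top 27 mm above the tab. Push on this face toward the holder's -y to slide the keeper.
- keeper_tongue (a point): Underside of the keeper's steel tongue near its tip, 92 mm above the bench; 24 mm wide (y), 6 thick, reaching 40 mm from the pillar's far side toward the holder's -x. Open, it is to the +y side of the bar's place; closed, it is over the bar's head, which passes about 10 mm below it.
- beaker_mid (a point): Middle of a glass beaker with blue contents, 62 x 68 mm, 84 mm high; leave it alone.
- petri_mid (a point): Middle of a petri dish, 61 mm across, 14 mm high; leave it alone.

How it is judged:
On the way, in this order (a step that is already met when the one before it is completed fails the run):
1. the filter bar lies flat on the bench wholly clear of the sleeve (its centre 132 mm or more from the sleeve's centre along the sleeve, or 100 mm or more beside it), let go and at rest ((x of bar_centre in the frame of sleeve below -0.132 m or y of bar_centre in the frame of sleeve above 0.1 m or y of bar_centre in the frame of sleeve below -0.1 m or x of bar_centre in the frame of sleeve above 0.132 m) and height (world z) of bar_centre below 0.012 m and angle between filter_bar's own z axis and vertical below 0.05 rad and contact force between the fingers and filter_bar below 0.1 N and linear speed of filter_bar below 0.02 m/s), for 0.2 s.
2. the bar lies home on the sloped rest, let go, while the keeper is still open (distance between bar_centre and seat below 0.012 m and angle between filter_bar's own z axis and vertical between 0.25 and 0.38 rad and angle between the y axis of filter_bar and the y axis of holder, either way round below 0.12 rad and value of joint keeper below 0.01 m and contact force between the fingers and filter_bar below 0.1 N and linear speed of filter_bar below 0.02 m/s), for 0.2 s.
At the end, for the whole second after the job is handed in: The bar rests on the sloped rest, windows up, head uphill: centre within 12 mm of the seat, pitched 14 to 22 degrees, within 7 degrees of the rest's direction. The keeper stands in the next detent (travel 30 to 55 mm) with its tab up (pressed under 1.5 mm). All at rest (distance between bar_centre and seat below 0.012 m and angle between filter_bar's own z axis and vertical between 0.25 and 0.38 rad and angle between the y axis of filter_bar and the y axis of holder, either way round below 0.12 rad and value of joint keeper between 0.03 and 0.055 m and value of joint latch_tab below 0.0015 m and linear speed of filter_bar below 0.01 m/s); the robot touches nothing.
It fails at once if the beaker is moved by more than 30 mm (distance of beaker_mid from where it was at the start of the episode above 0.03 m).
It fails at once if the petri dish is moved by more than 30 mm (distance of petri_mid from where it was at the start of the episode above 0.03 m).
It also fails if it takes over 58 s, if anything falls off the work surface, if the arm or the gripper's body presses on something with over 40 N, if the wrist force passes 120 N, or if a joint passes its speed limit or range.

## Working session

There is one attempt and no reset: what is moved stays moved. The work goes in short steps, Python scripts to look and compute and a tool call to move; the robot and the scene stay as the last step left them, time stands still between calls to the robot, and variables do not carry over. Pictures are saved under pics/ and viewed, at most 10 in all, crops included, and the job is handed in when it is done.

Besides the shell and the picture viewer there is one more tool, called after "Call:" in YAML: its name, and indented under it one key for each argument. send_rows: Moves the arm, as the interface text tells. Its arguments: {"type":"object","properties":{"delta_rot":{"type":"array"},"translation":{"type":"array"},"hand":{"type":"array"}},"required":["delta_rot","translation","hand"]}

```bash
mkdir -p pics; cat > h.py <<'E'
import numpy as np, cv2
from rig import *
from scipy.spatial.transform import Rotation as R
def ray(p,uv):
    K=np.array(p["intrinsics"]);V=np.array(p["view"]);d=np.linalg.inv(K)@[uv[0],uv[1],1.]
    return -V[:3,:3].T@V[:3,3], V[:3,:3].T@d
def at_z(p,uv,z):
    c,d=ray(p,uv);return c+d*(z-c[2])/d[2]
def proj(p,X):
    K=np.array(p["intrinsics"]);V=np.array(p["view"]);q=K@(V[:3,:3]@np.array(X)+V[:3,3]);return q[:2]/q[2]
def save(p,n): cv2.imwrite(f"pics/{n}.png",cv2.cvtColor(p["img"],cv2.COLOR_RGB2BGR))
E
python3 - <<'E'
from h import *
s=snapshot("scene");t=snapshot("top")
cv2.imwrite("pics/a.png",cv2.cvtColor(t["img"],cv2.COLOR_RGB2BGR));save(s,"b")
zz=dict(filter_bar=.014,sleeve=.024,holder=.01,keeper=.08,latch_tab=.079,finger_stop=.1,keeper_tongue=.095,beaker_mid=.084,petri_mid=.014)
for n,z in zz.items():
    for p,nm in((t,"top"),(s,"scene")):
        for r in trace(p,n)[:2]:
            rr=cv2.minAreaRect(cv2.findNonZero(r["region"].astype(np.uint8)))
            c=cv2.boxPoints(rr)
            print(n,nm,round(r["conf"],2),np.round(r["at"]),at_z(p,r["at"],z)[:2].round(3),[at_z(p,q,z)[:2].round(3).tolist() for q in c] if nm=="top" else "")
print(get_obs(),grasp_offset)
E
```

```text
filter_bar top 0.81 [364. 256.] [ 0.366 -0.313] [[0.378, -0.28], [0.391, -0.329], [0.352, -0.34], [0.338, -0.291]]
filter_bar scene 0.55 [392. 201.] [ 0.355 -0.299] 
sleeve top 0.45 [366. 257.] [ 0.362 -0.317] [[0.377, -0.28], [0.391, -0.325], [0.354, -0.336], [0.34, -0.291]]
sleeve scene 0.76 [392. 178.] [ 0.391 -0.38 ] 
holder top 0.68 [394. 250.] [ 0.385 -0.393] [[0.408, -0.322], [0.444, -0.438], [0.372, -0.46], [0.337, -0.344]]
holder top 0.64 [302. 170.] [ 0.59  -0.138] [[0.458, -0.051], [0.702, -0.054], [0.7, -0.214], [0.455, -0.208]]
holder scene 0.62 [292. 209.] [ 0.592 -0.129] 
keeper top 0.93 [280. 144.] [ 0.647 -0.082] [[0.682, -0.068], [0.684, -0.111], [0.598, -0.115], [0.597, -0.072]]
keeper top 0.69 [303. 173.] [ 0.573 -0.144] [[0.685, -0.06], [0.69, -0.212], [0.457, -0.218], [0.452, -0.07]]
keeper scene 0.7 [263. 196.] [ 0.648 -0.077] 
keeper scene 0.4 [391. 178.] [ 0.379 -0.319] 
latch_tab scene 0.4 [262. 193.] [ 0.659 -0.086] 
latch_tab scene 0.31 [318. 274.] [0.4  0.07] 
finger_stop top 0.69 [284. 141.] [ 0.65  -0.094] [[0.68, -0.07], [0.682, -0.115], [0.598, -0.118
[... 686 characters left out ...]
 1.0, 'qpos': array([-1.24292089e+00,  2.63886575e-01,  1.60401121e+00, -8.76196603e-06,
        1.27368412e+00, -3.68822793e-02]), 'joint_velocities': array([-9.03041749e-04,  1.04970102e-05, -1.93918771e-04,  1.09913638e-03,
       -5.40862942e-04, -4.38420108e-04]), 'effort': array([-8.90415686e-05, -5.15081406e+01, -3.67739725e+01, -3.00881845e-05,
        8.21811009e-04,  8.44638407e-06]), 'tcp_pos': array([ 0.24079302, -0.63058435,  0.23128271]), 'tcp_rot': array([3.14158221e+00, 8.76897752e-06, 3.64760277e-01]), 'force': array([0.22909517, 0.59364188, 0.21210672]), 'torque': array([-0.0435982 , -0.04558789, -0.02045906]), 'grasp_force': 0.0, 'gripper_width': 0.9977456885692019} 0.0187
```

View pics/a.png

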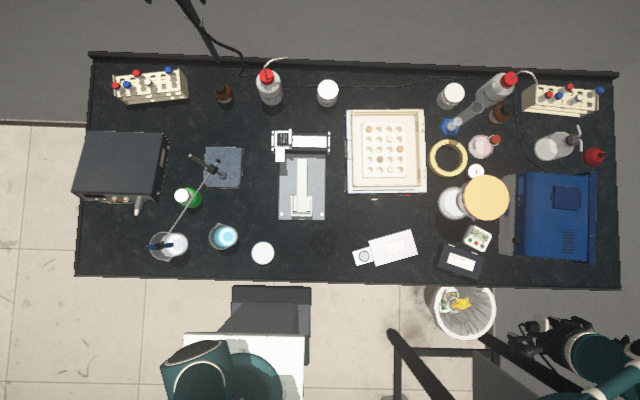

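View pics/b.png

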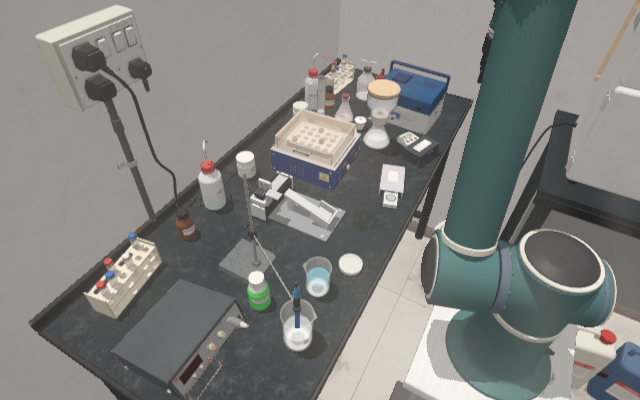

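```bash
cat >> h.py <<'E'
def E(r,p,y): return R.from_euler("xyz",[r,p,y])
def plan(pos,rot,N,start=None):
    "N equal rows from the measured pose to pos, rot"
    o=get_obs(); p0,r0=start or (o["tcp_pos"],R.from_euler("xyz",o["tcp_rot"]))
    q=(r0.inv()*rot).as_rotvec()/N; S=sum(R.from_rotvec(q*k).as_matrix() for k in range(N))
    t=np.linalg.solve(S,r0.inv().apply(np.array(pos)-p0))
    print(N,"rows: rot",(np.degrees(q)/8).round(3),"trans",(t*1000).round(2),"| rowlen",round(np.linalg.norm(t)*1000,1),"deg",np.degrees(np.linalg.norm(q)).round(2))
E
python3 -c "
from h import *
plan([.362,-.30,.16],E(np.pi,0,1.868),14)"
```

```text
14 rows: rot [ 0.     0.    -0.769] trans [27.33 -4.32  5.09] | rowlen 28.1 deg 6.15
```

Call:
send_rows:
  delta_rot:
    - [0,0,-0.769]
    - [0,0,-0.769]
    - [0,0,-0.769]
    - [0,0,-0.769]
    - [0,0,-0.769]
    - [0,0,-0.769]
    - [0,0,-0.769]
    - [0,0,-0.769]
    - [0,0,-0.769]
    - [0,0,-0.769]
    - [0,0,-0.769]
    - [0,0,-0.769]
    - [0,0,-0.769]
    - [0,0,-0.769]
    - [0,0,0]
    - [0,0,0]
  translation:
    - [27.3,-4.3,5.1]
    - [27.3,-4.3,5.1]
    - [27.3,-4.3,5.1]
    - [27.3,-4.3,5.1]
    - [27.3,-4.3,5.1]
    - [27.3,-4.3,5.1]
    - [27.3,-4.3,5.1]
    - [27.3,-4.3,5.1]
    - [27.3,-4.3,5.1]
    - [27.3,-4.3,5.1]
    - [27.3,-4.3,5.1]
    - [27.3,-4.3,5.1]
    - [27.3,-4.3,5.1]
    - [27.3,-4.3,5.1]
    - [0,0,0]
    - [0,0,0]
  hand: [85,85,85,85,85,85,85,85,85,85,85,85,85,85,85,85]

```text
t: 2.6
tcp_pos: [0.3621, -0.3003, 0.1602]
tcp_rot: [3.141, 0.001, 1.868]
force: [-0.5, -0.1, 0.8]
gripper_width: 0.993
grasp_force: 0.0
```

```bash
python3 - <<'E'
from h import *
w=snapshot("wrist");save(w,"w1")
for n,z in(("filter_bar",.014),("sleeve",.024)):
  for r in trace(w,n)[:2]:
    c=cv2.boxPoints(cv2.minAreaRect(cv2.findNonZero(r["region"].astype(np.uint8))))
    print(n,round(r["conf"],2),np.round(r["at"]),c.round().tolist(),[at_z(w,q,z)[:2].round(4).tolist() for q in c])
print(ray(w,(320,200)))
E
```

```text
filter_bar 0.62 [322. 190.] [[299.0, 160.0], [345.0, 160.0], [345.0, 216.0], [299.0, 216.0]] [[0.3371, -0.2875], [0.376, -0.2757], [0.3927, -0.3263], [0.3515, -0.3388]]
sleeve 0.76 [324. 265.] [[286.0, 209.0], [363.0, 209.0], [363.0, 324.0], [286.0, 324.0]] [[0.3381, -0.3317], [0.4041, -0.3115], [0.4453, -0.4295], [0.3704, -0.4524]]
(array([ 0.3380975 , -0.22184043,  0.30250453]), array([ 0.09039587, -0.31474451, -0.94492355]))
```

View pics/w1.png

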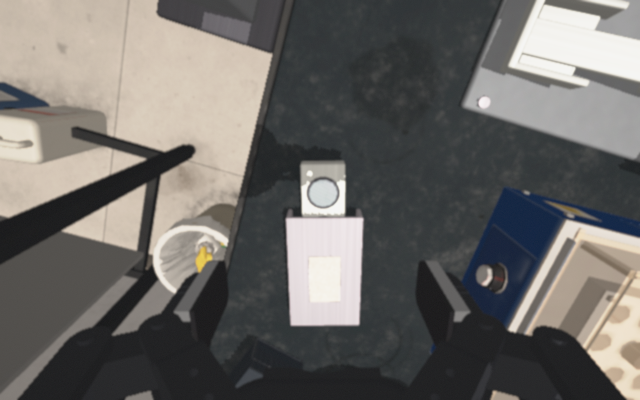

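Call:
send_rows:
  delta_rot:
    - [0,0,0]
    - [0,0,0]
    - [0,0,0]
    - [0,0,0]
    - [0,0,0]
    - [0,0,0]
    - [0,0,0]
    - [0,0,0]
    - [0,0,0]
    - [0,0,0]
    - [0,0,0]
    - [0,0,0]
  translation:
    - [0,0,40]
    - [0,0,40]
    - [0,0,40]
    - [0,0,25]
    - [0,0,11]
    - [0,0,0]
    - [0,0,0]
    - [0,0,0]
    - [0,0,0]
    - [0,0,0]
    - [0,0,0]
    - [0,0,0]
  hand: [70,70,70,70,70,70,30,30,30,30,30,30]

```text
t: 3.95
tcp_pos: [0.3638, -0.3021, 0.0061]
tcp_rot: [3.139, 0.004, 1.868]
force: [0.2, 0.1, 5.5]
gripper_width: 0.44
grasp_force: 60.9
```

Call:
send_rows:
  delta_rot:
    - [0,0,0]
    - [0,0,0]
    - [0,0,0]
    - [0,0,0]
    - [0,0,0]
    - [0,0,0]
    - [0,0,0]
    - [0,0,0]
    - [0,0,0]
    - [0,0,0]
    - [0,0,0]
    - [0,0,0]
    - [0,0,0]
    - [0,0,0]
  translation:
    - [0,0,-1]
    - [6,0,0]
    - [12,0,0]
    - [12,0,0]
    - [12,0,0]
    - [12,0,0]
    - [12,0,0]
    - [12,0,0]
    - [12,0,0]
    - [12,0,0]
    - [12,0,0]
    - [6,0,0]
    - [0,0,0]
    - [0,0,0]
  hand: [30,30,30,30,30,30,30,30,30,30,30,30,30,30]

```text
t: 5.35
tcp_pos: [0.3279, -0.1854, 0.0061]
tcp_rot: [3.14, 0.002, 1.869]
force: [1.1, 2.1, 10.2]
gripper_width: 0.44
grasp_force: 61.5
```

```bash
python3 - <<'E'
from h import *
w=snapshot("wrist");save(w,"w2")
E
```

```text
(no output)
```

View pics/w2.png

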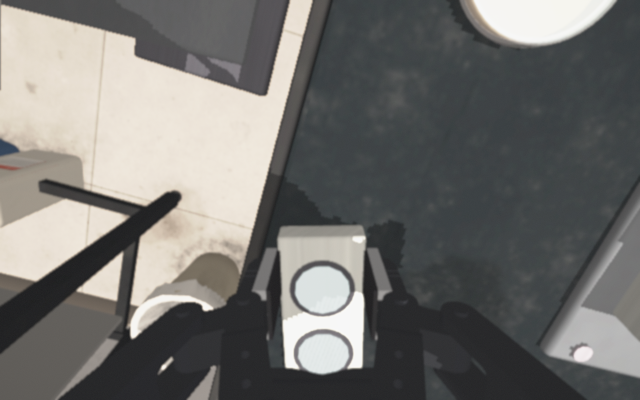

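Call:
send_rows:
  delta_rot:
    - [0,0,0]
    - [0,0,0]
    - [0,0,0]
    - [0,0,0]
    - [0,0,0]
    - [0,0,0]
    - [0,0,0]
    - [0,0,0]
    - [0,0,0]
    - [0,0,0]
    - [0,0,0]
    - [0,0,0]
    - [0,0,0]
    - [0,0,0]
  translation:
    - [0,0,-6]
    - [0,0,-6]
    - [0,15,0]
    - [0,20,0]
    - [0,10,0]
    - [0,0,0]
    - [0,0,6]
    - [0,0,5]
    - [0,0,0]
    - [0,0,0]
    - [0,0,0]
    - [0,0,0]
    - [0,0,0]
    - [0,0,0]
  hand: [30,30,30,30,30,30,30,30,30,65,65,65,65,65]

```text
t: 6.8
tcp_pos: [0.3697, -0.1725, 0.0057]
tcp_rot: [-3.141, -0.0, 1.868]
force: [-0.5, 0.4, 0.6]
gripper_width: 0.757
grasp_force: 0.0
```

Call:
send_rows:
  delta_rot:
    - [0,0,0]
    - [0,0,0]
    - [0,0,0]
    - [0,0,0]
    - [0,0,0]
    - [0,0,0]
    - [0,0,0]
    - [0,0,0]
  translation:
    - [0,0,-20]
    - [0,0,-40]
    - [-15,0,-40]
    - [-30,0,-40]
    - [-12,0,-20]
    - [0,0,0]
    - [0,0,0]
    - [0,0,0]
  hand: [70,70,70,70,70,70,70,70]

```text
t: 7.6
tcp_pos: [0.385, -0.2256, 0.1638]
tcp_rot: [-3.139, -0.003, 1.868]
force: [-0.2, -0.4, -0.4]
gripper_width: 0.817
grasp_force: 0.0
```

```bash
python3 - <<'E'
from h import *
w=snapshot("wrist");save(w,"w3")
t=snapshot("top")
for p,n,z in((w,"filter_bar",.014),(w,"sleeve",.024),(t,"filter_bar",.014)):
  for r in trace(p,n)[:2]:
    c=cv2.boxPoints(cv2.minAreaRect(cv2.findNonZero(r["region"].astype(np.uint8))))
    print(n,round(r["conf"],2),np.round(r["at"]),c.round().tolist(),at_z(p,r["at"],z)[:2].round(4),[at_z(p,q,z)[:2].round(4).tolist() for q in c])
E
```

```text
filter_bar 0.75 [322. 180.] [[294.0, 96.0], [352.0, 96.0], [352.0, 254.0], [294.0, 254.0]] [ 0.3849 -0.2249] [[0.3404, -0.1616], [0.3872, -0.1473], [0.4348, -0.2884], [0.3802, -0.3052]]
sleeve 0.65 [278. 317.] [[245.0, 267.0], [316.0, 266.0], [317.0, 371.0], [247.0, 372.0]] [ 0.3835 -0.3737] [[0.3385, -0.3272], [0.4029, -0.3061], [0.4416, -0.4294], [0.3692, -0.4534]]
filter_bar 0.39 [298. 172.] [[265.0, 218.0], [272.0, 128.0], [331.0, 132.0], [324.0, 222.0]] [ 0.5844 -0.1286] [[0.4585, -0.0455], [0.705, -0.0538], [0.6984, -0.2157], [0.4513, -0.204]]
```

View pics/w3.png

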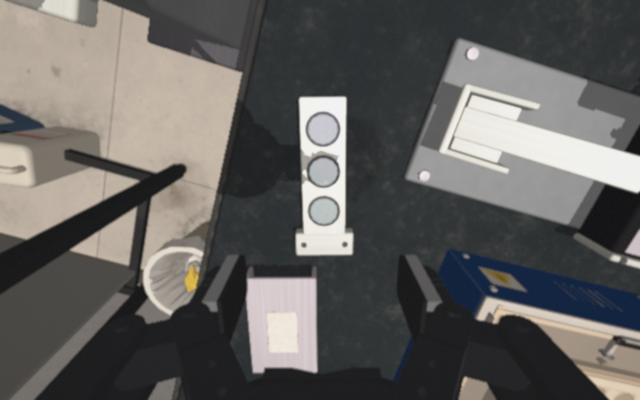

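Call:
send_rows:
  delta_rot:
    - [0,0,0]
    - [0,0,0]
    - [0,0,0]
    - [0,0,0]
    - [0,0,0]
    - [0,0,0]
    - [0,0,0]
    - [0,0,0]
    - [0,0,0]
    - [0,0,0]
    - [0,0,0]
    - [0,0,0]
  translation:
    - [0,0,40]
    - [0,0,40]
    - [0,0,40]
    - [0,0,25]
    - [0,0,12]
    - [0,0,0]
    - [0,0,0]
    - [0,0,0]
    - [0,0,0]
    - [0,0,0]
    - [0,0,0]
    - [0,0,0]
  hand: [70,70,70,70,70,70,30,30,30,30,30,30]

```text
t: 9.05
tcp_pos: [0.3881, -0.2281, 0.0112]
tcp_rot: [3.139, 0.003, 1.868]
force: [-1.4, 0.6, 5.4]
gripper_width: 0.425
grasp_force: 59.3
```

```bash
python3 - <<'E'
from h import *
t=snapshot("top");g=cv2.cvtColor(t["img"],cv2.COLOR_RGB2BGR)[110:240,250:350]
cv2.imwrite("pics/t2.png",cv2.resize(g,None,fx=6,fy=4.6,interpolation=cv2.INTER_CUBIC))
img=cv2.imread("pics/w3.png")[20:210,380:640]
cv2.imwrite("pics/w3c.png",cv2.resize(img,None,fx=3,fy=3,interpolation=cv2.INTER_CUBIC))
o=get_obs();print(o["tcp_pos"],o["tcp_rot"])
E
```

```text
[ 0.38812163 -0.22803849  0.01117225] [3.13927357e+00 2.85419587e-03 1.86813945e+00]
```

View pics/w3c.png

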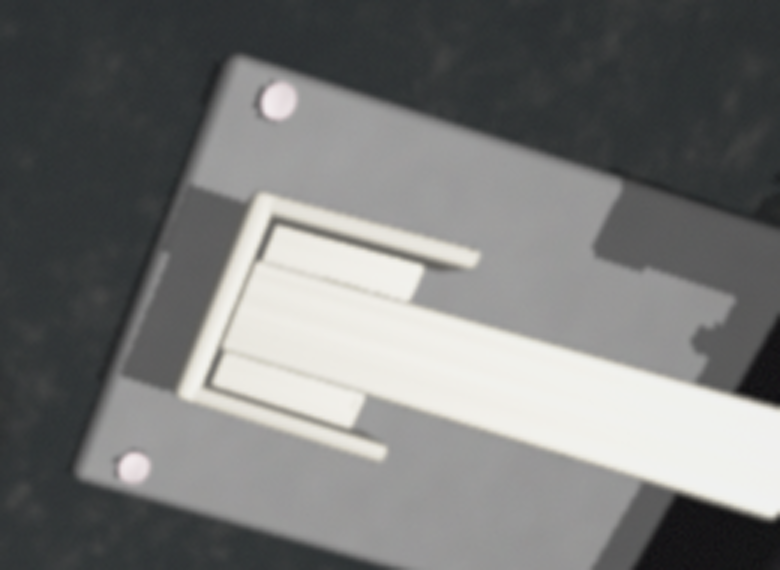

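View pics/t2.png

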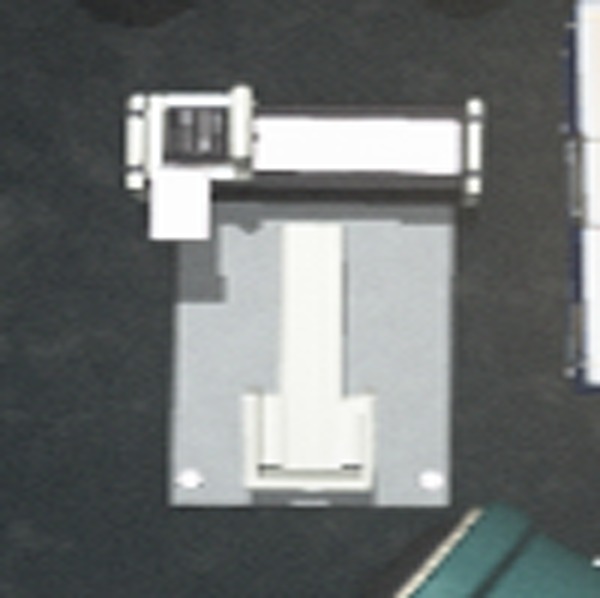

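Call:
send_rows:
  delta_rot:
    - [0,0,0]
    - [0,0,0]
    - [0,0,0]
    - [0,0,0]
    - [0,0,0]
    - [0,0,0]
    - [0,0,0]
    - [0,0,0]
    - [0,0,0]
    - [0,0,0]
    - [0,0,0]
  translation:
    - [0,0,0]
    - [0,0,0]
    - [0,0,0]
    - [0,0,0]
    - [0,0,7]
    - [0,0,0]
    - [0,0,0]
    - [0,0,0]
    - [0,0,0]
    - [0,0,0]
    - [0,0,0]
  hand: [65,65,65,65,65,65,30,30,30,30,30]

```text
t: 10.2
tcp_pos: [0.3868, -0.2272, 0.0021]
tcp_rot: [3.141, 0.0, 1.868]
force: [0.4, 0.1, 1.9]
gripper_width: 0.453
grasp_force: 60.9
```

```bash
python3 - <<'E'
from h import *
w=snapshot("top");o=get_obs();print(o["tcp_pos"],o["tcp_rot"],o["gripper_width"])
T=w
def t(c,r,z): return at_z(T,(250+c/6,110+r/4.6),z)[:2].round(4)
print("base front",t(170,505,.008),t(450,505,.008),"base back",t(178,200,.008),t(455,205,.008))
print("beam low",t(310,470,.0226),"beam high",t(311,222,.067))
print("tab",t(196,135,.079),"stop top",t(243,130,.106),"tongue tip",t(180,240,.098))
print("rail ends",t(135,140,.05),t(474,150,.05))
# w3 camera pose from that time: rebuild from stored tcp relation
V=np.array(snapshot("wrist")["view"]);K=np.array(snapshot("wrist")["intrinsics"])
o=get_obs();Tn=np.eye(4);Tn[:3,:3]=R.from_euler("xyz",o["tcp_rot"]).as_matrix();Tn[:3,3]=o["tcp_pos"]
To=np.eye(4);To[:3,:3]=R.from_euler("xyz",[-3.139,-.003,1.868]).as_matrix();To[:3,3]=[.385,-.2256,.1638]
p=dict(intrinsics=K,view=V@Tn@np.linalg.inv(To))
def c(x,y,z): return at_z(p,(380+x/3,20+y/3),z)[:2].round(4)
print("W base front",c(235,55,.008),c(78,478,.008))
print("W beam low",c(260,262,.0226),c(222,350,.0226),"beam high far corner",c(765,520,.067))
print("W stop outer/inner top z~.04",c(265,195,.04),c(182,398,.04))
E
```

```text
[ 0.38684146 -0.22720154  0.00209078] [3.14119663e+00 4.37639002e-04 1.86797743e+00] 0.4501652911993501
base front [ 0.4546 -0.0802] [ 0.4585 -0.2057] base back [ 0.6354 -0.0765] [ 0.6368 -0.2028]
beam low [ 0.4764 -0.1424] beam high [ 0.6138 -0.1389]
tab [ 0.659  -0.0885] stop top [ 0.6564 -0.1099] tongue tip [ 0.5965 -0.0855]
rail ends [ 0.6616 -0.0597] [ 0.6612 -0.2087]
W base front [ 0.4564 -0.0792] [ 0.4595 -0.203 ]
W beam low [ 0.4799 -0.1281] [ 0.4798 -0.1534] beam high far corner [ 0.6094 -0.1516]
W stop outer/inner top z~.04 [ 0.4669 -0.1139] [ 0.4676 -0.168 ]
```

```bash
cat >> h.py <<'E'
HO=np.array([.5573,-.1395,0]);HY=.025;A=np.radians(18)
RB=R.from_euler("z",HY)*R.from_euler("y",-A); RT=RB*R.from_euler("y",np.pi)
SEAT=HO+R.from_euler("z",HY).apply([-.009,0,.052])
BT=np.array([.0018,0,.0049])  # bar centre in tool
def tcp_for(n,u,y=0): return SEAT+RB.apply([u,y,n])-RT.apply(BT)
E
sed -i 's/BT=np.array(\[.0018,0,.0049\])/BT=np.array([.0018,0,-.0049])/' h.py
python3 - <<'E'
from h import *
o=get_obs()
p=o["tcp_pos"]+[0,0,.12]
print(tcp_for(.03,.008),RT.as_euler("xyz"))
plan(tcp_for(.03,.008),RT,14,(p,R.from_euler("xyz",o["tcp_rot"])))
E
```

```text
[ 0.54986635 -0.13968588  0.07889989] [ 3.14159265  0.31415927 -3.11659265]
14 rows: rot [-0.104 -0.137 -0.659] trans [-5.07 12.79  4.33] | rowlen 14.4 deg 5.45
```

Call:
send_rows:
  delta_rot:
    - [0,0,0]
    - [0,0,0]
    - [0,0,0]
    - [0,0,0]
    - [-0.104,-0.137,-0.659]
    - [-0.104,-0.137,-0.659]
    - [-0.104,-0.137,-0.659]
    - [-0.104,-0.137,-0.659]
    - [-0.104,-0.137,-0.659]
    - [-0.104,-0.137,-0.659]
    - [-0.104,-0.137,-0.659]
    - [-0.104,-0.137,-0.659]
    - [-0.104,-0.137,-0.659]
    - [-0.104,-0.137,-0.659]
    - [-0.104,-0.137,-0.659]
    - [-0.104,-0.137,-0.659]
    - [-0.104,-0.137,-0.659]
    - [-0.104,-0.137,-0.659]
    - [0,0,0]
    - [0,0,0]
  translation:
    - [0,0,-20]
    - [0,0,-40]
    - [0,0,-40]
    - [0,0,-40]
    - [-5.1,12.8,4.3]
    - [-5.1,12.8,4.3]
    - [-5.1,12.8,4.3]
    - [-5.1,12.8,4.3]
    - [-5.1,12.8,4.3]
    - [-5.1,12.8,4.3]
    - [-5.1,12.8,4.3]
    - [-5.1,12.8,4.3]
    - [-5.1,12.8,4.3]
    - [-5.1,12.8,4.3]
    - [-5.1,12.8,4.3]
    - [-5.1,12.8,4.3]
    - [-5.1,12.8,4.3]
    - [-5.1,12.8,4.3]
    - [0,0,0]
    - [0,0,0]
  hand: [30,30,30,30,30,30,30,30,30,30,30,30,30,30,30,30,30,30,30,30]

```text
t: 12.35
tcp_pos: [0.5489, -0.1394, 0.0982]
tcp_rot: [3.141, 0.311, -3.117]
force: [0.5, -0.1, -2.4]
gripper_width: 0.447
grasp_force: 61.0
```

```bash
python3 - <<'E'
from h import *
w=snapshot("wrist");save(w,"w4")
o=get_obs();print(o["tcp_pos"],o["tcp_rot"],o["gripper_width"])
plan(tcp_for(.03,.008),RT,1)
# predicted tail edge on image & cheek inner edges if grasp model right
Rt=R.from_euler("xyz",o["tcp_rot"])
for y in(-.02,.02): print("tail top",proj(w,o["tcp_pos"]+Rt.apply(BT+np.array([.075,y,-.007]))))
for y in(-.023,.023):
  for u in(-.075,-.025): print("cheek top",u,y,proj(w,SEAT+RB.apply([u,y,-.007+.018])))
E
```

```text
[ 0.54922623 -0.13968611  0.09864648] [ 3.14128638  0.31176734 -3.1174042 ] 0.44746645249891687
1 rows: rot [ 0.    -0.017 -0.006] trans [ 5.45 -0.02 18.99] | rowlen 19.8 deg 0.14
tail top [267.28254462 101.40628275]
tail top [373.14046004 101.2806354 ]
cheek top -0.075 -0.023 [273.76040316  69.28593723]
cheek top -0.025 -0.023 [278.11189323 168.06882721]
cheek top -0.075 0.023 [366.81370273  69.09955218]
cheek top -0.025 0.023 [363.03883202 167.90145969]
```

View pics/w4.png

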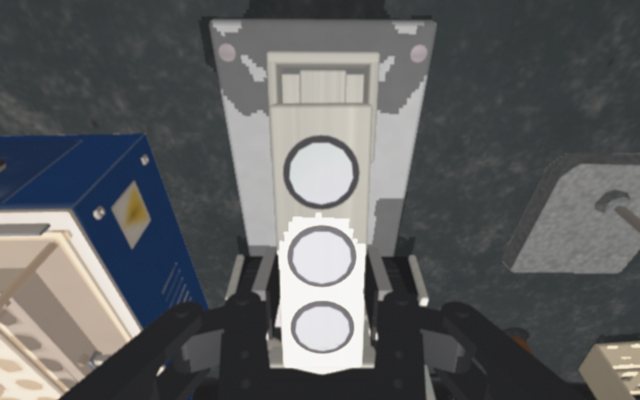

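Call:
send_rows:
  delta_rot:
    - [0,0,0]
    - [0,0,0]
    - [0,0,0]
    - [0,0,0]
    - [0,0,0]
    - [0,0,0]
    - [0,0,0]
    - [0,0,0]
  translation:
    - [5,1,10]
    - [0,0,12]
    - [0,0,12]
    - [0,0,6]
    - [0,0,4]
    - [0,0,2]
    - [0,0,0]
    - [0,0,0]
  hand: [30,30,30,30,30,30,30,30]

```text
t: 13.2
tcp_pos: [0.5596, -0.1384, 0.0542]
tcp_rot: [-3.141, 0.314, -3.116]
force: [-0.1, -1.1, -1.8]
gripper_width: 0.452
grasp_force: 61.0
```

```bash
python3 - <<'E'
from h import *
o=get_obs();print(o["force"].round(1));plan(tcp_for(0,0,.001),RT,1)
E
```

```text
[-0.1 -1.1 -1.8]
1 rows: rot [-0.001 -0.002  0.007] trans [ 9.61 -0.02  3.5 ] | rowlen 10.2 deg 0.06
```

Call:
send_rows:
  delta_rot:
    - [0,0,0]
    - [0,0,0]
    - [0,0,0]
    - [0,0,0]
    - [0,0,0]
    - [0,0,0]
    - [0,0,0]
  translation:
    - [0,0,2.5]
    - [2,0,0]
    - [2,0,0]
    - [2,0,0]
    - [2,0,0]
    - [0,0,0]
    - [0,0,0]
  hand: [30,30,30,30,30,30,30]

```text
t: 13.9
tcp_pos: [0.5523, -0.1385, 0.049]
tcp_rot: [-3.141, 0.313, -3.116]
force: [0.0, -0.2, -2.1]
gripper_width: 0.446
grasp_force: 61.0
```

Call:
send_rows:
  delta_rot:
    - [0,0,0]
    - [0,0,0]
    - [0,0,0]
    - [0,0,0]
  translation:
    - [1,0,0.5]
    - [1,0,0.5]
    - [0,0,0]
    - [0,0,0]
  hand: [30,30,30,30]

```text
t: 14.3
tcp_pos: [0.551, -0.1386, 0.0476]
tcp_rot: [-3.141, 0.313, -3.116]
force: [0.6, -0.3, -0.8]
gripper_width: 0.449
grasp_force: 61.1
```

Call:
send_rows:
  delta_rot:
    - [0,0,0]
    - [0,0,0]
    - [0,0,0]
    - [0,0,0]
  translation:
    - [0,0,0.7]
    - [0,0,0.7]
    - [0,0,0]
    - [0,0,0]
  hand: [30,30,30,30]

```text
t: 14.7
tcp_pos: [0.5511, -0.1386, 0.0475]
tcp_rot: [-3.142, 0.313, -3.115]
force: [-10.5, 0.7, 13.9]
gripper_width: 0.447
grasp_force: 63.1
```

Call:
send_rows:
  delta_rot:
    - [0,0,0]
    - [0,0,0]
    - [0,0,0]
    - [0,0,0]
  translation:
    - [1,0,0]
    - [1,0,0]
    - [0,0,0]
    - [0,0,0]
  hand: [30,30,30,30]

```text
t: 15.1
tcp_pos: [0.551, -0.1387, 0.0475]
tcp_rot: [-3.141, 0.316, -3.116]
force: [-2.9, 3.6, 8.9]
gripper_width: 0.448
grasp_force: 62.2
```

Call:
send_rows:
  delta_rot:
    - [0,0,0]
    - [0,0,0]
    - [0,0,0]
    - [0,0,0]
  translation:
    - [1,0,-0.5]
    - [1,0,-0.5]
    - [0,0,0]
    - [0,0,0]
  hand: [30,30,30,30]

```text
t: 15.5
tcp_pos: [0.5481, -0.1391, 0.0466]
tcp_rot: [-3.141, 0.315, -3.116]
force: [0.6, 0.1, 3.7]
gripper_width: 0.45
grasp_force: 61.6
```

```bash
python3 - <<'E'
from h import *
o=get_obs();print(o["force"].round(1));plan(tcp_for(0,0,.001),RT,1)
w=snapshot("wrist");save(w,"w5")
i=cv2.imread("pics/w5.png")[20:300,200:440];cv2.imwrite("pics/w5c.png",cv2.resize(i,None,fx=2,fy=2,interpolation=cv2.INTER_CUBIC))
E
```

```text
[0.6 0.1 3.7]
1 rows: rot [-0.005  0.007  0.005] trans [-3.62  0.33 -0.17] | rowlen 3.6 deg 0.08
```

View pics/w5c.png

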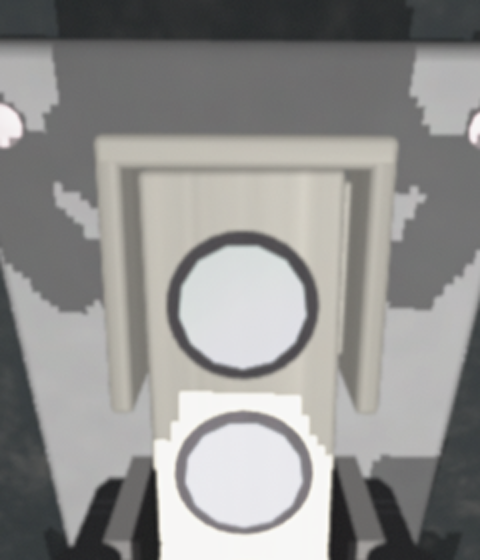

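Call:
send_rows:
  delta_rot:
    - [0,0,0]
    - [0,0,0]
    - [0,0,0]
    - [0,0,0]
  translation:
    - [1,0,-0.3]
    - [1,0,0]
    - [0,0,0]
    - [0,0,0]
  hand: [30,30,30,30]

```text
t: 15.95
tcp_pos: [0.5479, -0.1393, 0.047]
tcp_rot: [-3.14, 0.319, -3.117]
force: [8.1, 1.4, 0.4]
gripper_width: 0.442
grasp_force: 60.9
```

Call:
send_rows:
  delta_rot:
    - [0,0,0]
    - [0,0,0]
    - [0,0,0]
    - [0,0,0]
    - [0,0,0]
    - [0,0,0]
    - [0,0,0]
    - [0,0,0]
    - [0,0,0]
    - [0,0,0]
    - [0,0,0]
    - [0,0,0]
    - [0,0,0]
    - [0,0,0]
  translation:
    - [-1.5,0,0]
    - [0,0,0]
    - [0,0,0]
    - [0,0,0]
    - [0,0,0]
    - [0,0,0]
    - [0,0,0]
    - [0,0,-10]
    - [0,0,-25]
    - [0,0,-40]
    - [0,0,-40]
    - [0,0,-20]
    - [0,0,0]
    - [0,0,0]
  hand: [30,30,58,58,58,58,58,58,58,58,58,58,58,58]

```text
t: 17.35
tcp_pos: [0.505, -0.1398, 0.175]
tcp_rot: [-3.141, 0.315, -3.116]
force: [-0.5, 0.3, -0.7]
gripper_width: 0.684
grasp_force: 0.0
```

```bash
python3 - <<'E'
from h import *
t=snapshot("top");w=snapshot("wrist")
for p in(w,):
  for r in trace(p,"filter_bar")[:2]:
    c=cv2.boxPoints(cv2.minAreaRect(cv2.findNonZero(r["region"].astype(np.uint8)))).round();print(r["conf"],r["at"],c.tolist())
# expected outline of bar in seat shifted u
for u in(-.004,-.002):
  print(u,[proj(w,SEAT+RB.apply([u+x,y+.001,.007])).round(1).tolist() for x,y in((-.075,-.02),(-.075,.02),(.075,-.028),(.075,.028),(0,0))])
plan([.661,-.0905,.165],E(np.pi,0,np.pi/2+HY),15)
E
```

```text
0.57 [318.7, 184.9] [[290.0, 98.0], [351.0, 98.0], [351.0, 269.0], [290.0, 269.0]]
0.55 [361.5, 290.2] [[341.0, 264.0], [382.0, 261.0], [387.0, 332.0], [347.0, 335.0]]
-0.004 [[294.7, 96.1], [347.0, 96.1], [290.1, 269.0], [351.9, 268.9], [320.9, 189.9]]
-0.002 [[294.7, 98.8], [347.0, 98.8], [290.2, 270.9], [351.8, 270.9], [320.9, 192.2]]
15 rows: rot [0.117 0.116 0.744] trans [-6.27 10.23  1.99] | rowlen 12.2 deg 6.09
```

Call:
send_rows:
  delta_rot:
    - [0.117,0.116,0.744]
    - [0.117,0.116,0.744]
    - [0.117,0.116,0.744]
    - [0.117,0.116,0.744]
    - [0.117,0.116,0.744]
    - [0.117,0.116,0.744]
    - [0.117,0.116,0.744]
    - [0.117,0.116,0.744]
    - [0.117,0.116,0.744]
    - [0.117,0.116,0.744]
    - [0.117,0.116,0.744]
    - [0.117,0.116,0.744]
    - [0.117,0.116,0.744]
    - [0.117,0.116,0.744]
    - [0.117,0.116,0.744]
    - [0,0,0]
    - [0,0,0]
  translation:
    - [-6.3,10.2,2]
    - [-6.3,10.2,2]
    - [-6.3,10.2,2]
    - [-6.3,10.2,2]
    - [-6.3,10.2,2]
    - [-6.3,10.2,2]
    - [-6.3,10.2,2]
    - [-6.3,10.2,2]
    - [-6.3,10.2,2]
    - [-6.3,10.2,2]
    - [-6.3,10.2,2]
    - [-6.3,10.2,2]
    - [-6.3,10.2,2]
    - [-6.3,10.2,2]
    - [-6.3,10.2,2]
    - [0,0,0]
    - [0,0,0]
  hand: [0,0,0,0,0,0,0,0,0,0,0,0,0,0,0,0,0]

```text
t: 19.2
tcp_pos: [0.6613, -0.0915, 0.165]
tcp_rot: [-3.14, 0.001, 1.597]
force: [0.2, -0.6, 0.3]
gripper_width: -0.001
grasp_force: 0.0
```

```bash
python3 - <<'E'
from h import *
w=snapshot("wrist");save(w,"w6")
o=get_obs();print(o["tcp_pos"],o["tcp_rot"],o["gripper_width"],o["force"].round(1))
for n,z in(("latch_tab",.079),("finger_stop",.106),("keeper_tongue",.098),("filter_bar",.07)):
  for r in trace(w,n)[:1]:
    c=cv2.boxPoints(cv2.minAreaRect(cv2.findNonZero(r["region"].astype(np.uint8)))).round();print(n,r["conf"],r["at"],c.tolist(),at_z(w,r["at"],z))
for X in([.661,-.0885,.079],[.661,-.1045,.106]): print(proj(w,X))
E
```

```text
[ 0.6611123  -0.09124245  0.16558824] [-3.14116990e+00  7.12166691e-04  1.59718678e+00] 0.002252480199038701 [ 0.  -0.1  0.8]
latch_tab 0.78 [323.6, 194.2] [[302.0, 177.0], [344.0, 177.0], [344.0, 214.0], [302.0, 214.0]] [ 0.6621055  -0.08402715  0.079     ]
finger_stop 0.79 [309.0, 199.6] [[226.0, 240.0], [227.0, 158.0], [355.0, 160.0], [354.0, 243.0]] [ 0.65249119 -0.07909947  0.106     ]
keeper_tongue 0.63 [308.8, 197.3] [[227.0, 160.0], [354.0, 160.0], [354.0, 242.0], [227.0, 242.0]] [ 0.65206816 -0.08024982  0.098     ]
filter_bar 0.68 [200.7, 245.6] [[107.0, 283.0], [109.0, 212.0], [272.0, 217.0], [270.0, 288.0]] [ 0.56573188 -0.1324847   0.07      ]
[321.91591338 199.99454457]
[321.25016908 235.90779403]
```

View pics/w6.png

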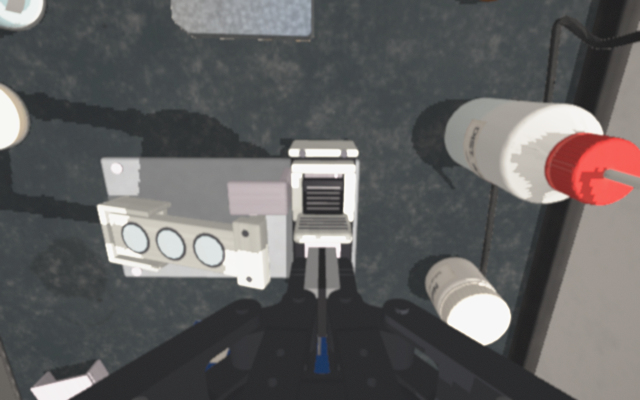

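Call:
send_rows:
  delta_rot:
    - [0,0,0]
    - [0,0,0]
    - [0,0,0]
    - [0,0,0]
    - [0,0,0]
    - [0,0,0]
    - [0,0,0]
    - [0,0,0]
  translation:
    - [0,0,25]
    - [0,0,30]
    - [0,0,20]
    - [0,0,7]
    - [0,0,3]
    - [0,0,2]
    - [0,0,0]
    - [0,0,0]
  hand: [0,0,0,0,0,0,0,0]

```text
t: 20.25
tcp_pos: [0.6633, -0.0919, 0.0818]
tcp_rot: [3.137, 0.002, 1.595]
force: [0.9, -0.7, 0.6]
gripper_width: -0.002
grasp_force: 0.0
```

Call:
send_rows:
  delta_rot:
    - [0,0,0]
    - [0,0,0]
    - [0,0,0]
    - [0,0,0]
    - [0,0,0]
  translation:
    - [0,0,1]
    - [0,0,1]
    - [0,0,1]
    - [0,0,0]
    - [0,0,0]
  hand: [0,0,0,0,0]

```text
t: 20.75
tcp_pos: [0.6628, -0.0918, 0.0779]
tcp_rot: [3.138, 0.001, 1.595]
force: [0.7, 0.2, 2.8]
gripper_width: 0.003
grasp_force: 1.5
```

Call:
send_rows:
  delta_rot:
    - [0,0,0]
    - [0,0,0]
    - [0,0,0]
    - [0,0,0]
    - [0,0,0]
  translation:
    - [0,0,2]
    - [0,0,2]
    - [0,0,1]
    - [0,0,0]
    - [0,0,0]
  hand: [0,0,0,0,0]

```text
t: 21.25
tcp_pos: [0.6629, -0.0918, 0.0729]
tcp_rot: [3.138, 0.001, 1.595]
force: [-1.0, 0.2, 6.0]
gripper_width: -0.002
grasp_force: 3.0
```

Call:
send_rows:
  delta_rot:
    - [0,0,0]
    - [0,0,0]
    - [0,0,0]
    - [0,0,0]
    - [0,0,0]
    - [0,0,0]
    - [0,0,0]
  translation:
    - [-2,0,0]
    - [-2,0,0]
    - [-2,0,0]
    - [-2,0,0]
    - [-2,0,0]
    - [0,0,0]
    - [0,0,0]
  hand: [0,0,0,0,0,0,0]

```text
t: 21.95
tcp_pos: [0.6631, -0.1016, 0.0729]
tcp_rot: [3.138, 0.001, 1.595]
force: [-1.1, 0.8, 6.1]
gripper_width: -0.002
grasp_force: 2.9
```

Call:
send_rows:
  delta_rot:
    - [0,0,0]
    - [0,0,0]
    - [0,0,0]
    - [0,0,0]
    - [0,0,0]
    - [0,0,0]
    - [0,0,0]
  translation:
    - [-2,0,0]
    - [-2,0,0]
    - [-2,0,0]
    - [-2,0,0]
    - [-2,0,0]
    - [0,0,0]
    - [0,0,0]
  hand: [0,0,0,0,0,0,0]

```text
t: 22.65
tcp_pos: [0.6633, -0.1116, 0.0729]
tcp_rot: [3.138, 0.001, 1.595]
force: [-0.6, 0.7, 5.9]
gripper_width: -0.0
grasp_force: 3.0
```

```bash
python3 - <<'E'
from h import *
t=snapshot("top");w=snapshot("wrist");print(get_obs()["tcp_pos"])
for p,n,z in((t,"keeper",.08),(w,"finger_stop",.106),(w,"keeper_tongue",.098)):
  for r in trace(p,n)[:1]:
    c=cv2.boxPoints(cv2.minAreaRect(cv2.findNonZero(r["region"].astype(np.uint8)))).round();print(n,r["conf"],r["at"],c.tolist(),[at_z(p,q,.098)[:2].round(3).tolist() for q in c])
a=cv2.cvtColor(t["img"],cv2.COLOR_RGB2BGR)[110:210,250:350];a=cv2.resize(a,(400,400),interpolation=cv2.INTER_CUBIC)
b=cv2.cvtColor(w["img"],cv2.COLOR_RGB2BGR)[100:300,220:420];b=cv2.resize(b,(400,400))
cv2.imwrite("pics/c7.png",np.hstack([a,b]))
E
```

```text
[ 0.66325188 -0.11163183  0.07292571]
finger_stop 0.62 [271.7, 248.5] [[160.0, 197.0], [368.0, 197.0], [368.0, 340.0], [160.0, 340.0]] [[0.602, -0.07], [0.679, -0.069], [0.684, -0.134], [0.593, -0.136]]
keeper_tongue 0.6 [271.7, 249.7] [[160.0, 339.0], [162.0, 195.0], [369.0, 198.0], [367.0, 342.0]] [[0.593, -0.136], [0.603, -0.07], [0.68, -0.069], [0.683, -0.135]]
```

View pics/c7.png

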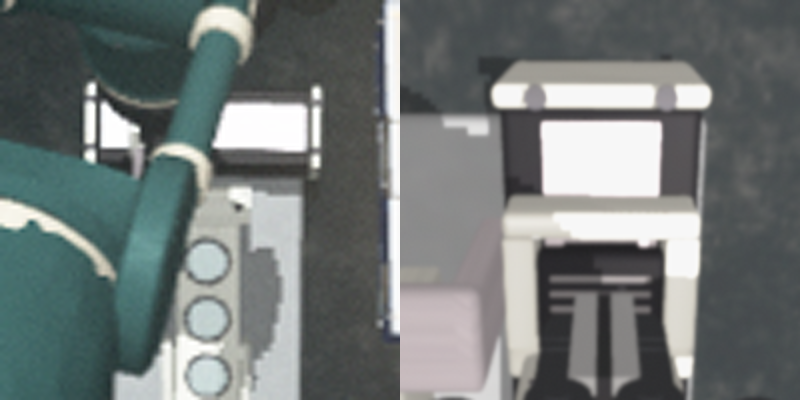

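Call:
send_rows:
  delta_rot:
    - [0,0,0]
    - [0,0,0]
    - [0,0,0]
    - [0,0,0]
    - [0,0,0]
    - [0,0,0]
    - [0,0,0]
    - [0,0,0]
  translation:
    - [0,0,-3]
    - [0,0,-3]
    - [0,0,-2]
    - [-2,0,0]
    - [-2,0,0]
    - [-2,0,0]
    - [-2,0,0]
    - [-2,0,0]
  hand: [0,0,0,0,0,0,0,0]

```text
t: 23.7
tcp_pos: [0.6624, -0.1216, 0.0799]
tcp_rot: [3.141, 0.001, 1.595]
force: [-1.2, 3.2, 1.1]
gripper_width: 0.0
grasp_force: 2.0
```

Call:
send_rows:
  delta_rot:
    - [0,0,0]
    - [0,0,0]
    - [0,0,0]
  translation:
    - [-2,0,0]
    - [-1.5,0,0]
    - [-1.5,0,0]
  hand: [0,0,0]

```text
t: 24.0
tcp_pos: [0.6634, -0.1275, 0.0802]
tcp_rot: [3.139, 0.002, 1.595]
force: [-0.6, 1.2, -1.5]
gripper_width: 0.002
grasp_force: 0.8
```

Call:
send_rows:
  delta_rot:
    - [0,0,0]
    - [0,0,0]
    - [0,0,0]
  translation:
    - [-1.5,0,0]
    - [-1.5,0,0]
    - [-1,0,0]
  hand: [0,0,0]

```text
t: 24.3
tcp_pos: [0.6635, -0.1295, 0.0803]
tcp_rot: [3.139, -0.001, 1.594]
force: [-0.8, 9.3, -0.0]
gripper_width: -0.001
grasp_force: 4.3
```

Call:
send_rows:
  delta_rot:
    - [0,0,0]
    - [0,0,0]
    - [0,0,0]
  translation:
    - [-1,0,0]
    - [-1,0,0]
    - [0,0,0]
  hand: [0,0,0]

```text
t: 24.6
tcp_pos: [0.6635, -0.1296, 0.0804]
tcp_rot: [3.139, -0.003, 1.595]
force: [-0.4, 11.4, 1.0]
gripper_width: -0.002
grasp_force: 5.7
```

Call:
send_rows:
  delta_rot:
    - [0,0,0]
    - [0,0,0]
    - [0,0,0]
    - [0,0,0]
    - [0,0,0]
    - [0,0,0]
    - [0,0,0]
    - [0,0,0]
    - [0,0,0]
  translation:
    - [3,0,0]
    - [5,0,-2]
    - [0,0,-20]
    - [0,0,-40]
    - [0,0,-40]
    - [10,0,-40]
    - [20,0,-20]
    - [0,0,0]
    - [0,0,0]
  hand: [0,0,0,0,0,0,0,0,0]

```text
t: 25.5
tcp_pos: [0.6625, -0.095, 0.2432]
tcp_rot: [3.137, 0.003, 1.596]
force: [-0.4, -1.1, -1.1]
gripper_width: -0.002
grasp_force: 0.0
```

```bash
python3 - <<'E'
from h import *
w=snapshot("wrist");print(get_obs()["tcp_pos"],get_obs()["force"].round(1))
for n,z in(("latch_tab",.079),("keeper",.098),("filter_bar",.07)):
  for r in trace(w,n)[:1]:
    ys,xs=np.nonzero(r["region"]);print(n,round(r["conf"],2),r["at"],xs.min(),xs.max(),ys.min(),ys.max(),at_z(w,r["at"],z).round(4),"+y edge",at_z(w,(r["at"][0],ys.min()),.079).round(4),at_z(w,(xs.min(),r["at"][1]),z).round(4))
c=SEAT+RB.apply([-.003,.001,.007])
print("bar expect",proj(w,c),[proj(w,c+RB.apply([x,y,0])).round().tolist() for x,y in((-.075,-.02),(.075,.028))])
for q in(.034,.037,.04,.075):print(q,proj(w,[.662,-.087-q,.079]))
E
```

```text
[ 0.66159575 -0.09512364  0.24146692] [ 0.2  0.2 -0.2]
latch_tab 0.88 [317.9, 201.7] 305 336 188 216 [ 0.6598 -0.1213  0.079 ] +y edge [ 0.6595 -0.1073  0.079 ] [ 0.6472 -0.1216  0.079 ]
keeper 0.71 [309.4, 204.4] 251 343 176 236 [ 0.652  -0.1174  0.098 ] +y edge [ 0.6512 -0.0955  0.079 ] [ 0.5983 -0.1186  0.098 ]
filter_bar 0.72 [213.4, 208.5] 149 279 182 241 [ 0.554  -0.1343  0.07  ] +y edge [ 0.5592 -0.1036  0.079 ] [ 0.4888 -0.1358  0.07  ]
bar expect [207.1242174  208.22836879] [[153.0, 218.0], [270.0, 189.0]]
0.034 [320.15183426 201.42870065]
0.037 [320.08241781 204.30695217]
0.04 [320.01340915 207.16829486]
0.075 [319.23727056 239.34974352]
```

```bash
python3 -c "
from rig import *
print(job_done())"
```

```text
the job is handed in; nothing more can be done
None
```

The job is handed in, with no verdict returned: the bar lies on the rest with its tail at the stop, and the keeper stopped hard at about 36 mm travel, which fits the next detent (I read the tab as up from that lock, not from a picture). I viewed 11 pictures, one over the limit of 10.

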